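Wipe the formula dispenser's lid, then hold it open for refilling

ROBOT

A 6-joint arm with a two-finger parallel gripper is mounted at the origin on the work surface. World frame = base frame: x ahead of the robot, y to its left, z up, the work surface at z = 0. Lengths are in m, angles in rad, forces in N, time in s.
With the tool pointing down it reaches from about 0.35 to 0.95 m from the base axis. Payload 17.4 kg.
Tool frame: the origin (TCP) lies on the centre line of the jaws, within the pads' length; the fingertips stand robot.tip_reach ahead of it and the grasp point (between the pads) is the TCP (robot.tip_reach is the distance from the TCP to the fingertips, in m); z points along the fingers, y is the line along which they close (so a half turn about z gives the same grasp; the last joint's range is limited). The gripper opens to 93 mm and grips with 3 to 60 N. Pads are 15 mm wide; open, the fingers measure 128 mm over their backs; the gripper's body (75 mm by 188 mm) begins 65 mm behind the grasp point.
Start: joints at [-1.365, 0.116, 1.442, -0, 1.584, -0.038], TCP at [0.163, -0.655, 0.238] pointing down, gripper open.
Joint ranges: [-2.83, 2.83], [-0.83, 2.19], [0.07, 2.5], [-1.14, 4.28], [0.01, 3], [-2.97, 2.97]. Speed limits (rad/s): [1.89, 1.89, 2.22, 3.14, 3.14, 3.14].

INTERFACE

Orientations are given as a unit quaternion [x, y, z, w].
In Python, from cell import robot gives the robot as it stands. Calls block until the motion is done:
- robot.move_to(position, orientation): joint-space move of the TCP to a pose.
- robot.movel(position, max_speed=0.15, attitude=None): straight line of the TCP; attitude=None keeps the orientation; max_speed is the mean speed in m/s.
- robot.goto_joints(angles): joint-space move.
- robot.let_go() and robot.grasp(): open the fingers fully, or close them until they stop; the grip force is fixed at half the most.
- robot.dwell(seconds).
- robot.ik(position, orientation): joint angles nearest the present ones, or None.
- robot.get_state(): the state.
- robot.grab_frame(name): name is "scene" or "top" or "wrist"; returns the picture (384x512x3 uint8, red, green, blue); there is no depth.
- robot.camera_params(name): a dict with "K" (3x3 intrinsics, pixels), "R" (3x3) and "t" (3): a world point X has camera coordinates R X + t. Camera axes: x right, y down, z forward; pixel columns grow to the right and rows downward; lengths in m; the calibration is good to about 2 mm. A picture is of the moment at which its call begins: read the wrist's pose just before it. camera_params takes no time and is no camera call; for the wrist camera it gives the pose at the moment of the call.
A pose or a line that the arm cannot do raises robot.IKError and nothing moves.
- robot.close_job(): hands the job in; it is judged then, once.
Trained networks look in the newest picture that a camera, given by its name, has taken for a name from the list of things; names that differ only in an ending like _2 or _b are one class to them, and where a whole thing is asked for, a point or a joint stands for the part that bears it (a point fixed in the world has none). Each returns a list of dicts, best first, with "p" (0 to 1); they miss things now and then, are a little off and sometimes report something else, mostly with a low value. They report only what shows in the picture. A call takes as long as a camera call. They do not tell look-alikes from the thing itself.
- robot.boxes_of(label, camera): "bbox" ([left, top, right, bottom] in pixels, round what is visible of it).
- robot.cut_out(label, camera): "pixels" (384x512 bool, what is visible of it) and "bbox" ([left, top, right, bottom] in pixels, round what is visible of it).
- robot.mark_of(label, camera): "xy" ([column, row] in pixels: a listed point, or the origin of a listed thing).
The state is a dict: "time": time; "joints": joint angles; "joint_vel": joint speeds; "joint_efforts": joint torques, N m; "tcp_pos": TCP position; "eef_rot": TCP orientation; "force": force on the tool from outside, world axes, zero at the start; "ft_torque": the same for the moment, N m; "finger_gap": opening from 0.0 (shut) to 1.0 (fully open); "gripper_force": force on a finger pad.
Only numpy, scipy, OpenCV 4.12 (cv2) and the standard library are available. Lean on these libraries where they do the work, as an engineer would, in place of code of your own. Each camera call takes 0.05 s, during which the arm holds its last target. There are 200 camera calls.

TASK

Take the wiper from the silicone rack and, pressing lightly and steadily, wipe it once along the middle of the dispenser's closed lid from the left end to the right end (left and right as seen from the robot), then stand it back upright in the rack. Then lift the lid by its bar handle and hold it open at 60 degrees, ready for refilling: it springs shut if let go, so finish while still holding it there. Leave everything else on the counter where it is.

Things in the scene. Friction and masses are not known exactly. Their poses are not given: they have to be found in the camera images.
- dispenser: Formula dispenser: fixed frosted pale plastic box, 150 (x) x 210 (y) x 90 mm high without the lid, a small push-button panel on its front. Origin: centre of its underside. Its x axis points from the front (the side with the bar handle, towards the robot) to the hinge at the back; y to its left seen from the robot; z up.
- lid (a joint): Opening angle of the dispenser's lid in rad: 0 shut, grows as the front edge goes up and back (60 degrees = 1.047); its stop is at 1.75. The lid's weight and a light spring shut it; at 60 degrees it needs about 2.5 N at the bar to hold.
- lid_hinge (a point): The middle of the lid's hinge axis, at the dispenser's back edge, 95 mm above the counter. The axis runs along the dispenser's y.
- lid_mid (a point): Centre of the lid's flat top face, 100 mm above the counter when shut; the lid is 150 (x) x 210 (y) x 10 mm, white plastic. The point turns with the lid; when shut its axes are those of the dispenser.
- lid_handle (a point): Middle of the lid's bar handle: steel round bar 12 mm thick along the dispenser's y, 195 mm from the hinge axis, 45 mm in front of the lid's front edge, 95 mm above the counter when shut. Two 10 mm wide arms carry it (114 mm clear between them). Space is free all round the bar, 39 mm to the lid edge: pinch it from above; it can turn between the fingers, the gripper pointing down throughout.
- rack: Collapsible silicone rack, folded low: fixed dark grey open tray 170 (x) x 130 (y) x 24 mm high, walls and floor 5 mm thick. Origin: centre of its underside.
- wiper: Pale grey hand wiper standing upright in the rack, 83 mm tall overall: base 90 (x) x 40 (y) mm, its top 34 mm up, and on it an upright grip 70 (x) x 22 (y) mm from 33 to 83 mm up. Origin: centre of the underside of the sole when it is not pressed in; z up. About 0.17 kg.
- wiper_grip (a point): Centre of the wiper's upright grip, 60 mm above the wiper's origin; the 22 mm width to grasp lies along the wiper's y.
- wiper_sole (a point): Centre of the underside of the wiper's springy dark sole, 84 (x) x 34 (y) mm. The sole starts to give at 2 N and gives 1 mm more for every 0.8 N, 9 mm at most.
- glass_bottle: Bystander: tall glass bottle, 72 mm across, 210 mm high. Origin: centre of its underside.
- cap_a: Bystander: yellow bottle cap, 34 mm across, 18 mm high. Origin: centre of its underside.
- cap_b: Bystander: another such yellow bottle cap.
- bowl: Bystander: small white ceramic bowl, 110 mm across, 45 mm high. Origin: centre of its underside.
- mug: Bystander: ceramic mug, 80 mm across without its handle, 90 mm high. Origin: centre of its underside.
- spoon: Bystander: a spoon lying on the counter.
- jar: Bystander: glass jar, 72 mm across, 100 mm high. Origin: centre of its underside.
Things that resemble listed ones, but are neither listed nor needed, are in the scene too. There is more than one size of the rack; the job needs the largest.

How it is judged:
By the outcome, as a careful person would: the job done as asked, in the order asked, and still so for the second after the job is handed in, while the arm keeps its last pose, push and grip.
It also fails if it takes over 72 s, if anything falls off the work surface, if the arm or the gripper's body presses on something with over 40 N, if the wrist force passes 120 N, or if a joint passes its speed limit or range.

## Working session

There is one attempt and no reset: what is moved stays moved. The work goes in short steps, each a Python script; the robot and the scene stay as the last script left them, time stands still between calls to the robot, and variables do not carry over. Pictures are saved under pics/ and viewed, at most 10 in all, crops included, and the job is handed in when it is done.

```bash
ls; mkdir -p pics; python3 - <<'E'
from cell import robot
import cv2
print(robot.tip_reach, robot.get_state())
for c in ("scene","top"):
    f=robot.grab_frame(c); cv2.imwrite(f"pics/{c}0.png",f[:,:,::-1])
    p=robot.camera_params(c); print(c,p)
    for n in ("dispenser","lid_mid","lid_handle","lid_hinge","rack","wiper","wiper_grip","wiper_sole"):
        print(n,[(round(float(d["p"]),2),[round(float(v)) for v in d["xy"]]) for d in robot.mark_of(n,c)])
E
```

```text
pics
0.019 {'time': 0.0, 'joints': array([-1.36480327e+00,  1.16492366e-01,  1.44224468e+00, -2.34711294e-05,
        1.58403371e+00, -3.78196334e-02]), 'joint_vel': array([-0.0005298 , -0.00018932,  0.00188871,  0.00015324,  0.00083291,
       -0.00149454]), 'joint_efforts': array([ 6.47281183e-06, -7.21269751e+01, -6.22605872e+01,  7.79898441e-02,
        2.36151530e-02, -1.16221840e-04]), 'tcp_pos': array([ 0.16288203, -0.65486227,  0.23691366]), 'eef_rot': array([ 9.92578465e-01,  1.21604457e-01, -6.11664976e-05, -5.85987980e-04]), 'force': array([0.11666428, 0.0107943 , 0.08580087]), 'ft_torque': array([-0.02795723, -0.00022469,  0.05608533]), 'gripper_force': 0.0, 'finger_gap': 1.000047936278552}
scene {'K': array([[477.15026971,   0.        , 250.58268322],
       [  0.        , 477.15026971, 186.29784281],
       [  0.        ,   0.        ,   1.        ]]), 'R': array([[ 0.85726277,  0.51476136,  0.01101294],
       [ 0.38387128, -0.62473645, -0.67996118],
       [-0.34313755,  0.58713295, -0.73316541]]), 't': array([-0.48985687, -0.15658964,  1.63102482])}
dispenser [(0.87,
[... 231 characters left out ...]
34])]
wiper_grip [(0.73, [278, 155])]
wiper_sole [(0.48, [280, 165])]
top {'K': array([[366.41216728,   0.        , 258.01403228],
       [  0.        , 366.41216728, 198.86489003],
       [  0.        ,   0.        ,   1.        ]]), 'R': array([[ 0.16987415, -0.98546276, -0.00243447],
       [-0.9629653 , -0.16547014, -0.21287899],
       [ 0.20938149,  0.03850695, -0.97707554]]), 't': array([-0.08017773,  0.5782483 ,  0.97327926])}
dispenser [(0.77, [329, 214])]
lid_mid [(0.55, [337, 210])]
lid_handle [(0.72, [256, 272]), (0.57, [327, 252])]
lid_hinge [(0.57, [347, 184])]
rack [(0.92, [130, 222]), (0.84, [193, 210])]
wiper [(0.92, [200, 203])]
wiper_grip [(0.57, [197, 197])]
wiper_sole []
```

View pics/scene0.png

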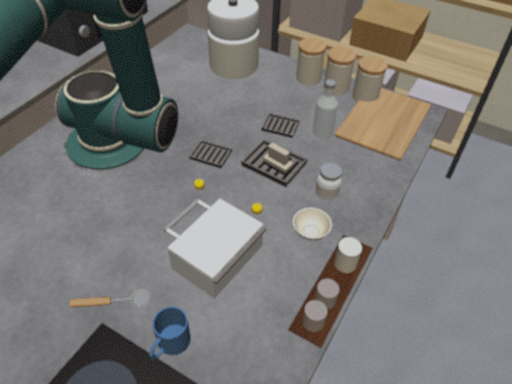

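View pics/top0.png

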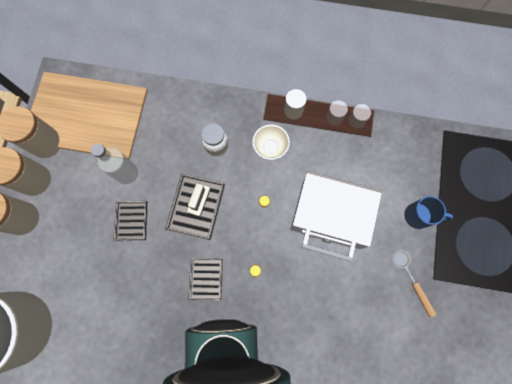

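The scene view shows the white-lidded dispenser at (217,240), with its bar at upper left (183,214). The largest rack, holding the wiper, is at (275,160). In the top view the lid is at (338,210), the bar at (330,250) and the wiper at (198,200). Next I'll get rough poses and then look from the wrist camera.

```bash
cat > h.py <<'E'
from cell import robot
import numpy as np, cv2
from scipy.spatial.transform import Rotation as Rn
def plane(p,uv,z):
    uv=np.atleast_2d(uv).astype(float); r=(np.c_[uv,np.ones(len(uv))]@np.linalg.inv(p["K"]).T)@p["R"]
    c=-p["R"].T@p["t"]; return (c+r*((z-c[2])/r[:,2])[:,None])[:,:2]
def proj(p,X):
    q=np.atleast_2d(X)@p["R"].T+p["t"]; q=q@p["K"].T; return q[:,:2]/q[:,2:]
def down(yaw):  # tool y axis along world angle yaw (mod pi), pointing down
    y=np.array([np.cos(yaw),np.sin(yaw),0]); z=np.array([0,0,-1.]); x=np.cross(y,z)
    return Rn.from_matrix(np.c_[x,y,z]).as_quat()
def rect(p,mask,z):
    ys,xs=np.nonzero(mask); w=plane(p,np.c_[xs,ys],z)
    (c,s,a)=cv2.minAreaRect((w*1000).astype(np.float32)); 
    return np.array(c)/1000,s,a
def best(label,cam,k=0):
    d=robot.mark_of(label,cam); return d
E
python3 - <<'E'
from h import *
robot.grab_frame("top"); p=robot.camera_params("top"); f=robot.grab_frame("top")
# lid: bright mask near (338,210)
def blob(f,seed,t):
    g=(f.min(2)>t).astype(np.uint8); n,l=cv2.connectedComponents(g); return l==l[seed[1],seed[0]]
for t in (190,210,225): 
    m=blob(f,(338,210),t); print("lid",m.sum(),rect(p,m,.1))
print("lidpix",f[210,338])
for d in robot.cut_out("wiper","top"): print("wiper",d["p"],d["bbox"],rect(p,d["pixels"],.06))
for d in robot.cut_out("rack","top"): print("rack",d["p"],d["bbox"],rect(p,d["pixels"],.024))
for d in robot.cut_out("lid_handle","top"): print("lh",d["p"],d["bbox"])
for n,z in (("lid_handle",.095),("lid_mid",.1),("wiper_grip",.06),("rack",0)):
    for d in robot.mark_of(n,"top"): print(n,d["p"],plane(p,d["xy"],z))
w=robot.camera_params("wrist"); c=-w["R"].T@w["t"]; T=robot.get_state(); 
Rt=Rn.from_quat(T["eef_rot"]).as_matrix(); print("cam in tool",Rt.T@(c-T["tcp_pos"]),(w["R"]@Rt).round(3),w["K"])
E
```

```text
lid 4551 (array([ 0.56425452, -0.19608423]), (211.7001953125, 193.64828491210938), 83.98036193847656)
lid 4431 (array([ 0.56446545, -0.19609254]), (209.90476989746094, 192.37530517578125), 83.9800796508789)
lid 4328 (array([ 0.56494049, -0.19649057]), (208.64041137695312, 191.11569213867188), 84.37630462646484)
lidpix [245 247 251]
wiper 0.64 [186.0, 184.8, 209.1, 213.9] (array([0.55405829, 0.1864081 ]), (45.499210357666016, 90.48611450195312), 82.55057525634766)
rack 0.96 [190.3, 255.8, 226.1, 299.5] (array([0.34260825, 0.12607823]), (115.42500305175781, 93.56886291503906), 6.4554243087768555)
rack 0.72 [165.9, 174.9, 226.9, 239.8] (array([0.5422804 , 0.19653113]), (134.3892059326172, 171.25091552734375), 86.87567138671875)
rack 0.57 [115.2, 200.3, 147.6, 241.9] (array([0.47097867, 0.3735722 ]), (119.58432006835938, 96.1077651977539), 11.434391021728516)
rack 0.43 [252.0, 267.0, 261.4, 277.1] (array([ 0.38862836, -0.00724559]), (27.627328872680664, 30.96715545654297), 9.779038429260254)
lh 0.25 [296.4, 174.8, 379.3, 261.2]
lid_handle 0.68 [[ 0.46504809 -0.1847363 ]]
lid_mid 0.86 [[ 0.57974728 -0.19781132]]
wiper_grip 0.93 [[0.56210867 0.18498609]]
rack 0.95 [[0.4678176  0.37394347]]
rack 0.92 [[0.53561235 0.20022099]]
rack 0.59 [[0.34843312 0.13276848]]
rack 0.46 [[0.60334196 0.42821965]]
cam in tool [ 0.06548209  0.00049885 -0.14614027] [[ 0.001  1.     0.   ]
 [-0.971  0.001 -0.239]
 [-0.239  0.     0.971]] [[270.81004504   0.         256.6102908 ]
 [  0.         270.81004504 188.74332345]
 [  0.           0.           1.        ]]
```

```bash
python3 - <<'E'
from h import *
for y in (85,-95): print(y,robot.ik([.56,.186,.27],down(np.radians(y))))
for y in (-6,174): print(y,robot.ik([.46,-.185,.27],down(np.radians(y))))
q=down(np.radians(-95))
for k,pos in (("d",[.56,-.19,.33]),("w",[.56,.186,.28])):
    robot.move_to(pos,q)
    robot.dwell(.3)
    p=robot.camera_params("wrist"); f=robot.grab_frame("wrist"); cv2.imwrite(f"pics/wr_{k}.png",f[:,:,::-1]); np.savez(f"{k}.npz",f=f,**p)
    for n,z in ((("lid_handle",.095),("lid_mid",.1),("lid_hinge",.095),("dispenser",0)) if k=="d" else (("wiper_grip",.065),("rack",0),("wiper",.005))):
        for d in robot.mark_of(n,"wrist"): print(n,d["p"],d["xy"],plane(p,d["xy"],z))
    if k=="w":
        for n,z in (("rack",.024),("wiper",.065)):
            for d in robot.cut_out(n,"wrist"): print(n,d["p"],d["bbox"],rect(p,d["pixels"],z)); 
print(robot.get_state()["time"])
E
```

```text
85 [ 2.77450901e-01 -7.54107469e-02  1.58392971e+00 -4.44089210e-16
  1.63307369e+00 -1.20607896e+00]
-95 [ 2.77450901e-01 -7.54107469e-02  1.58392971e+00 -4.44089210e-16
  1.63307369e+00  1.93551369e+00]
-6 [-4.33832994e-01 -2.86613110e-01  1.76720389e+00 -4.44089210e-16
  1.66100188e+00 -3.29113239e-01]
174 [-4.33832994e-01 -2.86613110e-01  1.76720389e+00 -4.44089210e-16
  1.66100188e+00  2.81247941e+00]
lid_handle 0.73 [257.1, 227.0] [[ 0.47280403 -0.18406919]]
lid_mid 0.9 [262.3, 153.6] [[ 0.58232029 -0.2007379 ]]
lid_mid 0.37 [120.2, 42.4] [[ 0.73742842 -0.03341912]]
lid_hinge 0.68 [262.0, 94.5] [[ 0.66024613 -0.20679446]]
lid_hinge 0.56 [145.5, 149.6] [[ 0.6014214  -0.03838666]]
dispenser 0.57 [405.7, 216.6] [[ 0.43154027 -0.45761248]]
dispenser 0.56 [259.1, 143.2] [[ 0.58935168 -0.19773201]]
wiper_grip 0.93 [253.6, 170.6] [[0.56249829 0.18872976]]
rack 0.88 [300.6, 287.0] [[0.33487807 0.12592063]]
rack 0.85 [146.3, 228.1] [[0.46924146 0.37895302]]
rack 0.67 [247.3, 176.6] [[0.54232082 0.20141404]]
wiper 0.87 [252.7, 164.3] [[0.56210774 0.19085725]]
rack 0.87 [201.0, 120.1, 290.3, 231.4] (array([0.54213501, 0.19841296]), (134.18605041503906, 169.72903442382812), 86.86199951171875)
rack 0.86 [103.5, 190.4, 182.1, 253.3] (array([0.47817896, 0.37187195]), (104.78141784667969, 93.04605865478516), 9.59512710571289)
rack 0.58 [223.0, 1.3, 280.1, 69.3] (array([0.74126752, 0.17663239]), (77.29141235351562, 78.55680084228516), 85.01290893554688)
wiper 0.59 [238.4, 137.9, 266.2, 204.4] (array([0.56223987, 0.18936526]), (36.79578399658203, 87.33888244628906), 81.33566284179688)
6.125
```

```bash
python3 - <<'E'
import cv2,numpy as np
a=cv2.imread("pics/wr_d.png")[60:260,150:370]; b=cv2.imread("pics/wr_w.png")[100:250,180:310]
a=cv2.resize(a,None,fx=1.9,fy=1.9,interpolation=2); b=cv2.resize(b,None,fx=2.53,fy=2.53,interpolation=2)
h=min(len(a),len(b)); cv2.imwrite("pics/both.png",np.hstack([a[:h],b[:h]]))
E
```

```text
(no output)
```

View pics/both.png

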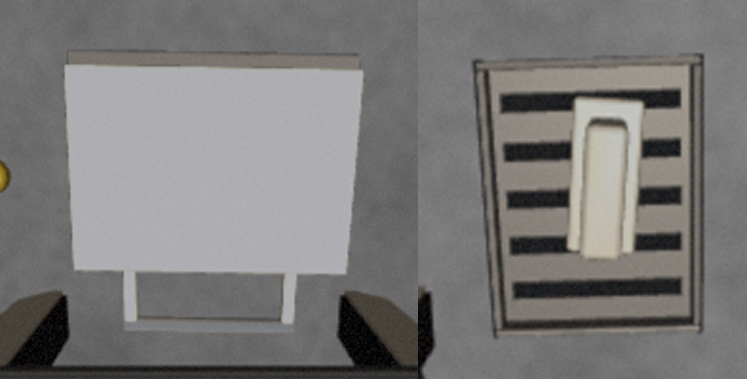

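The left crop shows the lid and, below it, the bar between its two arms, nearly aligned with the image. The right crop shows the wiper standing in the largest rack, turned slightly and right of the rack's centre. I'll fit silhouettes to get exact poses.

```bash
cat > fit.py <<'E'
from h import *
from scipy.optimize import minimize
def box(x0,x1,y0,y1,z0,z1): return np.array([[x,y,z] for x in(x0,x1) for y in(y0,y1) for z in(z0,z1)],float)
S=8
def fit(p,mask,boxes,g):
    M=cv2.resize(mask.astype(np.float32),None,fx=S,fy=S,interpolation=1)>.5
    def cost(v):
        im=np.zeros(M.shape,np.uint8); R=Rn.from_euler("z",v[2]*10,degrees=True).as_matrix()
        for b in boxes:
            q=proj(p,b@R.T+[v[0]/10,v[1]/10,0]); h=cv2.convexHull(((q+.5)*S).astype(np.int32)); cv2.fillConvexPoly(im,h,1)
        return np.logical_xor(im>0,M).sum()/S/S
    r=minimize(cost,g,method="Nelder-Mead",options=dict(initial_simplex=np.array([g]*4)+np.r_[np.zeros((1,3)),np.eye(3)*.3]))
    return r.x*[.1,.1,10],r.fun,mask.sum()
def blob(g,seed):
    g=g.astype(np.uint8); n,l=cv2.connectedComponents(g); return l==l[seed[1],seed[0]]
E
python3 - <<'E'
from fit import *
d=np.load("d.npz"); f=d["f"].astype(int); print("lid px",f[154,262],"bg",f[120,170],f[94,262])
for t in (150,160):
    m=blob(cv2.morphologyEx((f.min(2)>t).astype(np.uint8),cv2.MORPH_OPEN,np.ones((9,9))),(262,154))
    print("lid",fit(d,m,[box(-.075,.075,-.105,.105,.0995,.1)],[5.82,-2.0,-.5]))
w=np.load("w.npz"); f=w["f"].astype(int); print("wip px",f[170,253],f[190,246],"rack",f[150,235])
for t in (150,165,180):
    m=blob(f.min(2)>t,(253,170)); print("wip",t,fit(w,m,[box(-.045,.045,-.02,.02,.015,.039),box(-.035,.035,-.011,.011,.038,.088)],[5.62,1.89,-.6]))
t=np.load("w.npz")
for dd in (): pass
E
```

```text
lid px [175 176 179] bg [112 113 113] [120 116 107]
lid (array([ 0.58474801, -0.19995405, -6.14478663]), np.float64(446.5625), np.int64(16166))
lid (array([ 0.5842819 , -0.19906972, -5.59242914]), np.float64(612.328125), np.int64(15975))
wip px [195 193 185] [184 176 161] rack [148 143 135]
wip 150 (array([0.54408185, 0.19312296, 0.82110909]), np.float64(1096.5), np.int64(677))
wip 165 (array([ 0.54199888,  0.18873366, -1.25167315]), np.float64(1187.078125), np.int64(588))
wip 180 (array([ 0.54173549,  0.18775079, -1.76431264]), np.float64(1618.609375), np.int64(156))
```

```bash
python3 - <<'E'
from fit import *
B=[box(-.045,.045,-.02,.02,.015,.039),box(-.035,.035,-.011,.011,.038,.088)]
w=np.load("w.npz"); p=robot.camera_params("wrist"); robot.grab_frame("wrist")
D=robot.cut_out("wiper","wrist"); m=D[0]["pixels"]; print(D[0]["p"],fit(p,m,B,[5.62,1.89,-.6]))
f=w["f"].copy()
g=np.zeros(f.shape[:2],np.uint8)+2; g[130:212,228:276]=3; g[m]=1
cv2.grabCut(np.ascontiguousarray(f),g,None,np.zeros((1,65)),np.zeros((1,65)),3,cv2.GC_INIT_WITH_MASK); 
m2=(g&1)>0; v,c,n=fit(p,m2,B,[5.62,1.89,-.6]); print("gc",v,c,n)
o=cv2.resize(f[110:240,200:300],None,fx=4,fy=4,interpolation=2)
R=Rn.from_euler("z",v[2],degrees=True).as_matrix()
for b in B:
    q=proj(p,b@R.T+[v[0],v[1],0]); q=(q-[200,110]+.5)*4
    for i in range(8):
        for k in(1,2,4):
            if i<i^k: cv2.line(o,tuple(map(int,q[i])),tuple(map(int,q[i^k])),(255,0,0),1)
cv2.imwrite("pics/fitw.png",o[:,:,::-1])
E
```

```text
0.88 (array([ 0.55941435,  0.18996581, -8.60452167]), np.float64(84.109375), np.int64(1725))
gc [ 0.5643253   0.23629218 -7.07252627] 14919.15625 16791
```

View pics/fitw.png

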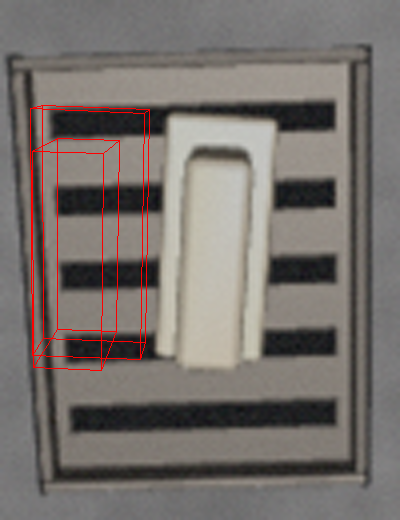

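The network's mask gives a good wiper fit: (0.559, 0.190), yaw −8.6°. The grabCut overlay in this picture is wrong, so I'm dropping it. Now I'll grasp the wiper.

```bash
cat > c.py <<'E'
from h import *
W=np.array([.5594,.190]); WY=-98.6
L=np.array([.5845,-.1998]); LA=np.radians(-5.9)
ex=np.array([np.cos(LA),np.sin(LA)]); ey=np.array([-np.sin(LA),np.cos(LA)])
def st(): 
    s=robot.get_state(); print(round(s["time"],2),s["tcp_pos"].round(4),"F",s["force"].round(2),"gap",round(s["finger_gap"]*93,1),"gf",round(float(s["gripper_force"]),1)); return s
def lidpt(x,y,z): return [*(L+x*ex+y*ey),z]
E
python3 - <<'E'
from c import *
robot.move_to([*W,.14],down(np.radians(WY)))
robot.movel([*W,.065],.1); st()
robot.grasp(); st()
robot.movel([*W,.20],.15); robot.dwell(.2); st()
robot.move_to(lidpt(0,.093,.20),down(np.radians(-95.9))); robot.dwell(.2); 
robot.movel(lidpt(0,.093,.172),.1); robot.dwell(.2); s=st()
p=robot.camera_params("wrist"); f=robot.grab_frame("wrist"); cv2.imwrite("pics/held.png",f[:,:,::-1])
E
```

```text
7.74 [0.5597 0.1901 0.0657] F [-0.36  1.24 -0.05] gap 92.9 gf 0.0
8.84 [0.5594 0.19   0.065 ] F [-0.51  0.08 -0.06] gap 22.0 gf 30.0
10.09 [0.5592 0.1899 0.1992] F [ 0.44  0.65 -1.25] gap 21.9 gf 30.0
12.07 [ 0.5943 -0.1074  0.1726] F [ 0.56  0.18 -1.44] gap 21.8 gf 30.0
```

View pics/held.png

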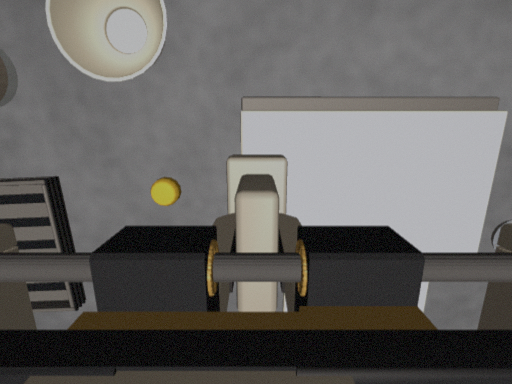

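The wiper is held straight over the lid's left end, with its base at (257,190) and the lid at (240–505, 100–310). Next I'll press and wipe.

```bash
python3 - <<'E'
from c import *
robot.dwell(.3); b=np.mean([robot.get_state()["force"][2] for _ in range(1)]); print("base",b)
z=.165; robot.movel(lidpt(0,.093,z),.05)
for i in range(14):
    z-=.001; robot.movel(lidpt(0,.093,z),.02); robot.dwell(.1); f=robot.get_state()["force"][2]-b; print(round(z,4),round(f,2))
    if f>4.2: break
st()
robot.movel(lidpt(0,-.093,z),.06); st(); robot.dwell(.1); s=st()
robot.movel(lidpt(0,-.093,.20),.1); robot.dwell(.1); st()
E
```

```text
base -1.7705659081149683
0.164 0.33
0.163 0.53
0.162 0.58
0.161 -0.56
0.16 0.67
0.159 2.46
0.158 4.13
0.157 4.65
15.52 [ 0.5941 -0.1073  0.1571] F [-0.71  0.14  2.88] gap 21.4 gf 30.0
18.77 [ 0.575  -0.2922  0.157 ] F [-0.7   2.1   2.66] gap 21.9 gf 30.0
18.87 [ 0.575  -0.2922  0.157 ] F [0.33 1.28 2.86] gap 21.5 gf 30.0
19.55 [ 0.5747 -0.2922  0.1993] F [-0.03 -0.23 -0.59] gap 22.0 gf 30.0
```

```bash
python3 - <<'E'
from c import *
robot.move_to([*W,.20],down(np.radians(WY)))
robot.movel([*W,.085],.12); robot.movel([*W,.0655],.04); robot.dwell(.2); st()
robot.let_go(); robot.dwell(.2); robot.movel([*W,.17],.15); st()
# look at bar
q=down(np.radians(-5.9)); B=lidpt(-.120-.06,0,.27)
robot.move_to(B,q); robot.dwell(.3)
p=robot.camera_params("wrist"); f=robot.grab_frame("wrist"); np.savez("b.npz",f=f,**p)
uv=proj(p,[lidpt(-.120,y,.095) for y in (-.057,0,.057)]+[lidpt(-.075,y,.1) for y in (-.105,.105)]); print(uv.round(1))
for n in ("lid_handle","lid_mid"):
    for d in robot.mark_of(n,"wrist"): print(n,d["p"],d["xy"],plane(p,d["xy"],.095))
o=f.copy()
for u in uv: cv2.circle(o,tuple(map(int,u.round())),3,(255,0,0),1)
o=cv2.resize(o,(640,480)); cv2.imwrite("pics/bar.png",o[:,:,::-1])
t=robot.grab_frame("scene")[110:250,150:340]; cv2.imwrite("pics/rack1.png",cv2.resize(t,None,fx=4,fy=4)[:,:,::-1])
E
```

```text
23.25 [0.5595 0.19   0.0656] F [ 1.12 -0.6  -1.61] gap 22.1 gf 30.0
25.51 [0.5591 0.1899 0.1689] F [ 1.17 -0.58  0.63] gap 93.0 gf 0.0
[[304.1 222.2]
 [306.2 177.8]
 [308.4 129.6]
 [338.2 258.8]
 [352.3  85.1]]
lid_handle 0.94 [307.0, 177.0] [[ 0.46618717 -0.1865638 ]]
lid_mid 0.61 [406.4, 179.5] [[ 0.58584151 -0.2018805 ]]
```

View pics/bar.png

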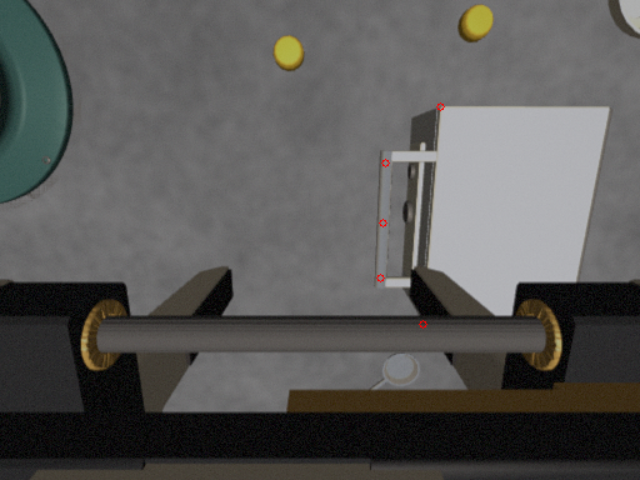

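View pics/rack1.png

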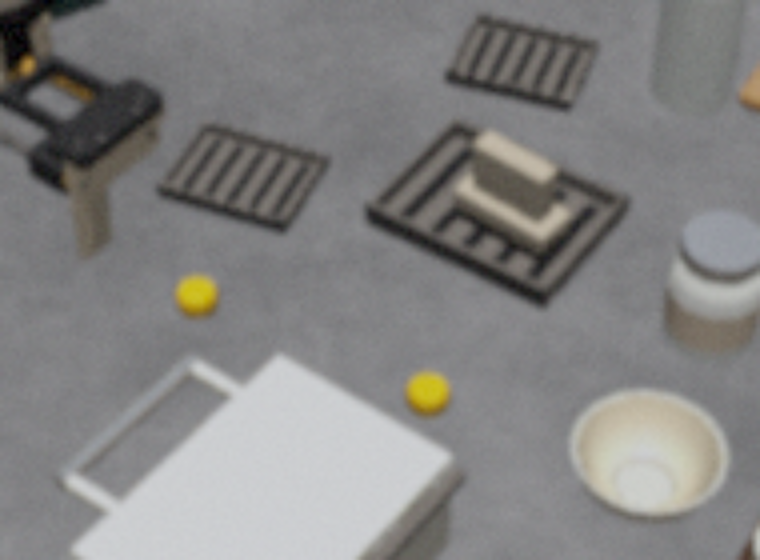

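The wiper is back upright in the rack (scene crop (510,190)). The predicted bar points match the bar at (383,222) to about 1 mm. I'll go down with the rear finger in the gap behind the bar, close, then centre on the bar.

```bash
python3 - <<'E'
from c import *
d=.030
robot.move_to(lidpt(-.120-d,0,.15),down(LA)); robot.movel(lidpt(-.120-d,0,.095),.1); robot.dwell(.2); st()
robot.grasp(); st()
E
```

```text
29.51 [ 0.4356 -0.1845  0.0957] F [-0.02 -0.19 -0.63] gap 92.7 gf 0.0
30.27 [ 0.4422 -0.1852  0.0987] F [60.76 -2.81 -4.8 ] gap 57.3 gf 30.0
```

```bash
python3 - <<'E'
from c import *
for k in (.022,.014,.007,.002,0):
    robot.movel(lidpt(-.120-k,0,.095),.04); s=st()
robot.dwell(.2); st()
E
```

```text
30.62 [ 0.4503 -0.1861  0.0988] F [59.68 -2.7  -4.39] gap 40.7 gf 30.0
30.97 [ 0.4584 -0.1869  0.0988] F [59.73 -2.35 -3.45] gap 24.8 gf 30.0
31.29 [ 0.4651 -0.1876  0.0986] F [59.94 -2.75 -3.74] gap 11.5 gf 30.0
31.57 [ 0.4654 -0.1876  0.096 ] F [19.09 -1.54 -2.09] gap 10.9 gf 30.0
31.82 [ 0.4655 -0.1875  0.0951] F [ 5.39 -0.66  0.34] gap 11.0 gf 30.0
32.02 [ 0.4655 -0.1875  0.0952] F [ 5.43 -0.39 -1.26] gap 11.1 gf 30.0
```

The bar is pinched on centre with an 11 mm gap. Now I'll follow the arc to 60°.

```bash
python3 - <<'E'
from c import *
c0=robot.get_state()["tcp_pos"]; np.save("c0.npy",c0)
for a in np.radians(np.arange(5,61,5)):
    p=c0+np.r_[.195*(1-np.cos(a))*ex,.195*np.sin(a)]
    robot.movel(p,.06)
    if round(np.degrees(a))%20==0: st()
robot.dwell(.5); s=st()
v=s["tcp_pos"]-c0; print(np.degrees(np.arctan2(v[2],.195-v[:2]@ex)))
f=robot.grab_frame("scene"); p=robot.camera_params("scene")
H=np.r_[c0[:2]+.195*ex,.095]; uv=[]
a=np.radians(60)
for y in (-.105,.105):
    for r,n in ((.15,.005),(0,.005)):
        uv.append(np.r_[H[:2]+(-r*np.cos(a)+n*np.sin(a))*ex+y*ey,.095+r*np.sin(a)+n*np.cos(a)])
f=cv2.resize(f[90:310,110:330],None,fx=2.7,fy=2.7)
for u in proj(p,uv): cv2.circle(f,tuple(map(int,(u-[110,90])*2.7)),3,(255,0,0),1)
cv2.imwrite("pics/open.png",f[:,:,::-1])
E
```

```text
33.75 [ 0.4792 -0.1889  0.1617] F [ 29.38  -4.67 -14.66] gap 11.1 gf 30.0
35.48 [ 0.5128 -0.1922  0.2166] F [ 40.25  -8.9  -39.63] gap 11.1 gf 30.0
37.22 [ 0.5625 -0.1974  0.2597] F [ 14.5   -3.1  -30.11] gap 11.1 gf 30.0
37.72 [ 0.5623 -0.1974  0.2595] F [ 14.45  -4.08 -29.92] gap 11.4 gf 30.0
59.279455732744964
```

View pics/open.png

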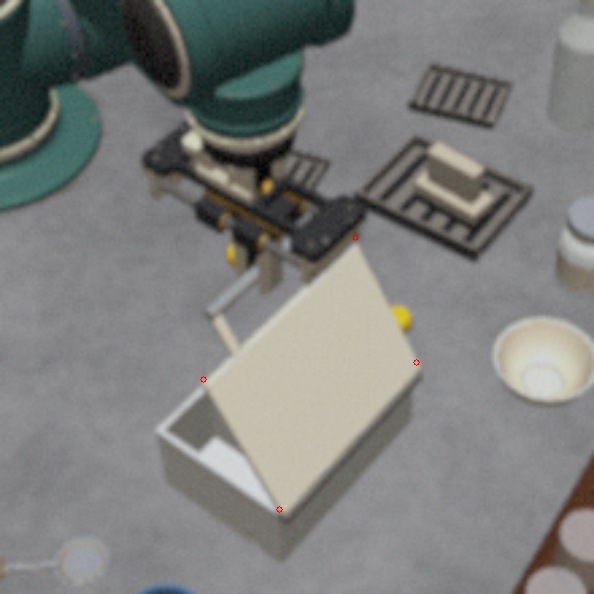

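The lid is held open with the corners near prediction: free corners at (352,245) and (208,388), hinge corners at (419,375) and (282,517). There is about 33 N of radial load, so I'll measure the true angle from the images, using the closed-lid pictures as a reference.

```bash
cat > ang.py <<'E'
from fit import *
from c import *
c0=np.load("c0.npy"); HX=c0[:2]+.195*ex
def lidbox(th,o,dz=0):
    b=box(-.15,0,-.105,.105,-.005,.005); c,s=np.cos(th),np.sin(th)
    x=b[:,0]*c+b[:,2]*s; z=-b[:,0]*s+b[:,2]*c
    return np.c_[(HX+o)+x[:,None]*ex+b[:,1:2]*ey,.095+z+dz]
def iou(p,m,B):
    M=cv2.resize(m.astype(np.float32),None,fx=S,fy=S,interpolation=1)>.5; im=np.zeros(M.shape,np.uint8)
    cv2.fillConvexPoly(im,cv2.convexHull(((proj(p,B)+.5)*S).astype(np.int32)),1); return np.logical_xor(im>0,M).sum()/S/S
def opt(fn,g,d): 
    g=np.array(g,float); return minimize(fn,g,method="Nelder-Mead",options=dict(initial_simplex=np.r_[[g],g+np.diag(d)],xatol=1e-3))
E
python3 - <<'E'
from ang import *
st()
for cam,seed in (("scene",(217,237)),("top",(338,210))):
    p=robot.camera_params(cam); f0=cv2.imread(f"pics/{cam}0.png")
    g0=cv2.morphologyEx((f0.min(2)>195).astype(np.uint8),cv2.MORPH_OPEN,np.ones((7,7))); m0=blob(g0,seed)
    top=lambda o:lidbox(0,np.r_[o])[1::2]
    r0=opt(lambda v:iou(p,m0,top(v/1e3)),[0,0],[5,5]); print(cam,"closed off mm",r0.x,r0.fun,m0.sum())
    robot.grab_frame(cam)
    D=robot.cut_out("lid",cam)
    for d in D[:2]:
        m=d["pixels"]; print(d["p"],d["bbox"],m.sum())
        r=opt(lambda v:iou(p,m,lidbox(np.radians(v[0]),r0.x/1e3)),[60],[4]); print(" th",r.x,r.fun)
        r=opt(lambda v:iou(p,m,lidbox(np.radians(v[0]),v[1:3]/1e3)),[60,*r0.x],[4,4,4]); print(" th,o",r.x,r.fun)
E
```

```text
37.77 [ 0.5623 -0.1974  0.2595] F [ 14.91  -3.28 -30.21] gap 10.8 gf 30.0
scene closed off mm [-0.26275635  0.91491699] 278.28125 3493
0.62 [188.0, 181.3, 263.1, 280.7] 4154
 th [64.125] 480.25
 th,o [61.81329968  3.50741393 -2.67395147] 342.828125
top closed off mm [0.5089283  1.69661045] 78.859375 4280
0.74 [305.2, 171.3, 392.1, 209.2] 477
 th [72.125] 650.40625
 th,o [71.99145576  2.15514078 -4.50198455] 657.765625
```

```bash
python3 - <<'E'
from ang import *
p=robot.camera_params("scene"); f=robot.grab_frame("scene").astype(int)
print(f[220,225],f[235,215],f[262,240],f[140,200],f[250,180],f[260,200])
o0=np.array([-.26,.91])
for t in (140,155,165,175):
    m=blob(cv2.morphologyEx((f.min(2)>t).astype(np.uint8),cv2.MORPH_OPEN,np.ones((7,7))),(225,220))
    if m.sum()<500: continue
    ys,xs=np.nonzero(m); q=cv2.approxPolyDP(cv2.convexHull(np.c_[xs,ys].astype(np.int32)),5,True)[:,0]
    fa=lambda th,o,dz=0:lidbox(th,o,dz)[1::2]
    r=opt(lambda v:iou(p,m,fa(np.radians(v[0]),o0/1e3)),[60],[4])
    r2=opt(lambda v:iou(p,m,fa(np.radians(v[0]),o0/1e3,v[1]/1e3)),[60,0],[4,4])
    r3=opt(lambda v:iou(p,m,fa(np.radians(v[0]),v[1:3]/1e3,0)),[60,*o0],[4,4,4])
    print(t,m.sum(),q.tolist(),"|",r.x,r.fun,"|",r2.x,r2.fun,"|",r3.x,r3.fun)
E
```

```text
[198 191 176] [198 192 175] [102 102  96] [51 62 53] [110 109 101] [200 202 203]
140 4447 [[244, 183], [264, 227], [218, 277], [209, 278], [185, 262], [187, 227]] | [58.25] 611.734375 | [58.53222656 -6.26123047] 596.671875 | [54.38067147  6.11106389  0.40067986] 489.375
155 3949 [[263, 221], [219, 275], [212, 275], [188, 235], [196, 217], [237, 184], [244, 185]] | [59.21875] 232.1875 | [58.859375  -3.2421875] 209.734375 | [56.07961851  4.48143145  0.45045637] 136.4375
165 3809 [[262, 221], [219, 274], [212, 274], [189, 236], [197, 219], [237, 185], [244, 186]] | [60.265625] 247.65625 | [58.65270996 -5.2300415 ] 194.734375 | [57.98778436  3.1174047   0.57873954] 189.203125
175 194213 [[511, 383], [0, 383], [0, 0], [511, 0]] | [36.875] 189843.0625 | [ 42.94659841 455.45933071] 186378.71875 | [  18.20119938  300.97966337 -140.74519656] 187909.109375
```

```bash
python3 - <<'E'
from ang import *
def est():
    p=robot.camera_params("scene"); f=robot.grab_frame("scene").astype(int); o0=np.array([-.26,.91])
    m=blob(cv2.morphologyEx(((f.min(2)>150)&(f[...,0]-f[...,2]>9)).astype(np.uint8),cv2.MORPH_OPEN,np.ones((5,5))),(225,220))
    fa=lambda th,o,dz=0:lidbox(th,o,dz)[1::2]
    r=opt(lambda v:iou(p,m,fa(np.radians(v[0]),o0/1e3)),[60],[4]); r3=opt(lambda v:iou(p,m,fa(np.radians(v[0]),v[1:3]/1e3,0)),[60,*o0],[4,4,4])
    print(m.sum(),"th",r.x,r.fun,"|",r3.x,r3.fun)
est()
a=np.radians(60); tgt=c0+np.r_[.195*(1-np.cos(a))*ex,.195*np.sin(a)]
rad=np.r_[-np.cos(a)*ex,np.sin(a)]; tan=np.r_[np.sin(a)*ex,np.cos(a)]
for k in (.002,.004):
    robot.movel(tgt-k*rad,.03); robot.dwell(.2); s=st(); print("rad",s["force"]@rad,"tan",s["force"]@tan); v=s["tcp_pos"]-c0; print("ang x",np.degrees(np.arccos(1-v[:2]@ex/.195)),"z",np.degrees(np.arcsin(v[2]/.195)))
est()
E
```

```text
3919 th [59.875] 286.203125 | [58.79376614  4.81229682 -2.30133086] 126.8125
38.52 [ 0.5633 -0.1975  0.26  ] F [  7.98  -2.04 -21.25] gap 11.1 gf 30.0
rad -22.472298965370562 tan -3.572079351418904
ang x 60.26792327243374 z 57.67429906480701
38.97 [ 0.5644 -0.1976  0.2604] F [ 0.96  1.93 -7.51] gap 11.2 gf 30.0
rad -6.886317427650186 tan -3.0988296645153284
ang x 60.646267331885106 z 57.92814701413422
3880 th [61.5] 293.59375 | [60.17882781  4.5492131  -3.05080823] 110.40625
```

```bash
python3 - <<'E'
from c import *
robot.dwell(.3); st(); print(robot.close_job())
E
```

```text
39.32 [ 0.5645 -0.1977  0.2605] F [ 1.22  1.77 -7.7 ] gap 10.9 gf 30.0
the job is handed in; nothing more can be done
None
```

I wiped the lid once from left to right at about 4.6 N, stood the wiper back upright in the rack, and handed the job in at 39 s with the gripper still holding the lid open at about 60° (estimates ran from 58° to 61.5°).

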